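# Swing the drip arm to its next hole and set the egg poacher to drain over the bowl

### The arm

A 6-joint arm with a two-finger parallel gripper is mounted at the origin on the work surface. World frame = base frame: x ahead of the robot, y to its left, z up, the work surface at z = 0. Lengths are in m, angles in rad, forces in N, time in s.
With the tool pointing down it reaches from about 0.375 to 0.9 m from the base axis. Payload 3.1 kg.
Tool frame: the origin (TCP) lies between the finger pads; the fingertips stand 11 mm ahead of it and the grasp point (between the pads) lies 8 mm behind it; z points along the fingers, y is the line along which they close (so a half turn about z gives the same grasp; the last joint's range is limited). The gripper opens to 87 mm and grips with 3 to 60 N. Pads are 19 mm wide; open, the fingers measure 117 mm over their backs; the gripper's body (75 mm by 190 mm) begins 51 mm behind the grasp point.
Start: joints at [-1.371, 0.527, 1.433, -0, 1.181, -0.178], TCP at [0.231, -0.581, 0.234] pointing down, gripper open.
Joint ranges: [-3.08, 3.08], [-0.75, 2.2], [0.22, 2.44], [-1.43, 4.57], [0, 2.65], [-2.85, 2.85]. Speed limits (rad/s): [2.79, 2.79, 3.14, 3.14, 3.14, 3.14].

### API

Orientations are given as a unit quaternion [x, y, z, w].
In Python, from rig import robot gives the robot as it stands.
- The arm moves only by the tool move_arm, never from a script. Its argument "moves" is text: rows parted by semicolons, each of 7 numbers parted by spaces: the shift along the tool's x, y, z in units of 100 mm (1.0 is 100 mm), then the turn, a rotation vector about the tool's x, y, z in units of 90 degrees (1.0 is 90 degrees), then the opening, from 0 (shut) to 1 (fully open). A call has 1 to 12 rows; each row is the pose to reach, as a shift and turn from the pose commanded when the call began, along the tool's axes at that moment; what a row does not reach only later rows make up. A row lasts 1/10 s, in which the tool goes at most 50 mm and 8.59 degrees, less where a joint would pass 70% of its speed; a pose out of reach is approached as far as the arm can. A call with a number of a shift or a turn outside -1 to 1 is refused whole. A call with a gripper value outside its range is refused whole. The fingers move at their own pace and stop on an object; "squeeze" is the grip in N (left out, the last holds). Time passes only in rows, so rows that repeat a pose let the fingers close. It gives the time, the measured TCP pose, the force, the opening and the grip force at its end, in the units of the state.
- robot.get_obs(): the state, without advancing time (a new reading comes with each control period).
- robot.camera(name): name is "side" or "top" or "wrist"; returns a dict with "image" (400x640x3 uint8, red, green, blue), "intrinsics" (3x3 intrinsics, pixels), "extrinsics" (4x4, takes a point from world to camera coordinates). Camera axes: x right, y up, looking along -z (the intrinsics and any distortion apply to the point x, -y, -z); pixel columns grow to the right and rows downward; lengths in m; the calibration is good to about 2 mm. The wrist camera is an equidistant fisheye: a pixel r from the principal point sees the ray r / f radians off the axis. A picture is of the moment at which its call begins. There is no depth.
- robot.hand_in(): hands the job in; it is judged then, once.
The state is a dict: "time": time; "q": joint angles; "joint_velocities": joint speeds; "joint_torque": joint torques, N m; "position": TCP position; "tool_rot": TCP orientation; "ft_force": force on the tool from outside, world axes, zero at the start; "moment": the same for the moment, N m; "grip_width": finger opening in m; "grip_force": force on a finger pad.
Only numpy, scipy, OpenCV 4.12 (cv2) and the standard library are available. Lean on these libraries where they do the work, as an engineer would, in place of code of your own. Each camera call takes 0.05 s, during which the arm holds its last target. There are 200 camera calls.

### The job

First pull up the red spring plunger on the blue drip arm, swing the arm counter-clockwise (seen from above) over the blue bowl and let the plunger snap fully home in the next hole. Then draw the steel egg poacher out by its handle from under the green rack's shelf, let it stand free on the tray well clear of the shelf, take it again by its upright black knob and set it upright in the middle of the arm's round drip plate, with the arm still locked. Do not drop or tip the poacher, and leave the other things where they are.

Things in the scene. Friction and masses are not known exactly. Their poses are not given: they have to be found in the camera images.
- stand_pivot (a point): Vertical swing axis of the drip stand, the point 100 mm above the sill, level with the top of the locking ring. The stand is fixed to the sill; its yaw tells nothing needed. The metal locking ring around the post lies under the arm at 60 to 90 mm from the axis and has 12 mm holes. The arm's hub, 48 mm across, reaches 125 mm above the sill.
- swing (a joint): Swing angle of the blue arm about the stand's axis, rad; 0 = parked hole, grows counter-clockwise seen from above, up to 2.1. The next hole lies somewhere between 0.83 and 1.17 (the plate with the further holes was clamped at an angle nobody noted, so it must be found by feel); the hole after it is another 0.8 on and is wrong. The arm turns with slight friction and stays where it is left.
- plunger (a joint): Height of the spring plunger above its home, m: 0 = fully home in a hole, about 0.009 = its 8 mm pin riding on top of the locking ring, 0.014 = stop. The spring pushes it down with about 4 N at home and 7 N at the stop. Released on top of the ring the pin rides along the ring with little friction as the arm is pushed, and drops into the first hole it meets (2 mm play on either side), which blocks the arm. It must be pulled about 10 mm to leave a hole.
- plunger_knob (a point): Centre of the plunger's red upright cylindrical knob, 28 mm across and 32 mm tall, on the arm 75 mm from the swing axis; 146 mm above the sill when home. It moves with arm and plunger. The arm under it is 22 mm wide; a steel collar 22 mm across below the knob tops out 125 mm above the sill.
- drip_plate (a point): Centre of the upper face of the round steel drip plate at the arm's end, 110 mm across, flat, no lip, 165 mm from the swing axis, 112 mm above the sill; moves with the arm. Its bowl stands below the place of the next hole.
- poacher_knob (a point): Centre of the poacher's upright black knob, 18 mm across, 34 mm tall, its centre 62 mm above the poacher's underside. x, y, z are the poacher's axes: z up, handle towards -x. The poacher is a steel cup 76 mm across, 30 mm tall, 160 g, with a closed flap over its far half. At first it stands on the tray (8 mm thick) under the rack's shelf, where the knob cannot be reached.
- poacher_handle (a point): Point on the poacher's straight black handle for gripping, 125 mm from the knob's axis towards -x of the poacher and 22 mm above its underside. The handle is 14 mm wide and 10 mm thick, and ends 150 mm from the axis.
- poacher: The whole poacher; origin at the centre of its underside, axes as for its knob.
- rack: Fixed cork-backed grey tray, 340 x 240 mm and 8 mm thick, with the green rack standing on its far half; origin at the centre of the tray's underside, x pointing away from the open front. The rack's shelf spans x from 35 to 160 mm and y from -83 to 83 mm, its top 123 mm and underside 115 mm above the sill; corner posts 10 mm thick. The tray in front of the shelf (x below 35 mm) is clear but for the pegs along its side edges.
- bowl: Blue ceramic bowl, 136 mm across, 55 mm tall, on the sill below where the drip plate must go; origin under its centre.
- salt: Glass salt cellar with steel screw top, 48 mm across, 54 mm tall, on the rack's shelf.
- eggcup: White egg cup with an egg, 48 mm across, 69 mm tall, on the rack's shelf.
- peg_a: Yellow plastic clothes peg, 72 x 11 x 12 mm, lying along the tray's left edge (+y of the rack).
- peg_b: Orange plastic clothes peg, 72 x 11 x 12 mm, lying along the tray's right edge (-y of the rack).
- spoon: Spoon 160 mm long on the sill at the right.
- timer: White kitchen timer, 60 mm across, 46 mm tall, on the sill at the back.
Not all that is in view belongs to the job. Of the things that look like the poacher, the middle-sized one is meant.

How it is judged:
On the way, in this order (a step that is already met when the one before it is completed fails the run):
1. the arm is swung round and its plunger has snapped fully home in the next hole (value of joint swing between 0.7 and 1.3 rad and value of joint plunger below 0.003 m), for 0.2 s.
2. the poacher stands upright and let go on the tray, clear of the shelf (x of poacher_knob in the frame of rack below 0 m and angle between poacher_knob's own z axis and vertical below 0.1 rad and height (world z) of poacher_knob below 0.075 m and contact force between the fingers and poacher below 0.05 N), for 0.2 s.
3. the poacher is lifted by its knob (height (world z) of poacher_knob above 0.11 m and distance between the grasp point and poacher_knob below 0.03 m), for 0.1 s.
At the end, for the whole second after the job is handed in: The plunger is fully home (within 3 mm) in the next hole (arm between 0.7 and 1.3 rad), and the poacher stands at rest and upright (within 0.1 rad) on the drip plate, its knob's axis within 20 mm of the plate's centre (all of step 1 and horizontal distance between poacher_knob and drip_plate below 0.02 m and z of poacher_knob in the frame of drip_plate between 0.057 and 0.067 m and angle between poacher_knob's own z axis and vertical below 0.1 rad and linear speed of poacher below 0.02 m/s); the robot touches nothing.
It fails at once if the poacher is tipped over (more than 0.5 rad) (angle between poacher_knob's own z axis and vertical above 0.5 rad).
It fails at once if the poacher is dropped: free of the fingers more than 15 mm above the drip plate's level (height (world z) of poacher_knob above 0.19 m and contact force between the fingers and poacher below 0.01 N).
It fails at once if another thing (bowl, salt cellar, egg cup, peg, spoon, timer) is pushed more than 30 mm (distance of any of bowl, salt, eggcup, peg_a, peg_b, spoon, timer from where it was at the start of the episode above 0.03 m).
It also fails if it takes over 72 s, if anything falls off the work surface, if the arm or the gripper's body presses on something with over 40 N, if the wrist force passes 120 N, or if a joint passes its speed limit or range.

## Working session

There is one attempt and no reset: what is moved stays moved. The work goes in short steps, Python scripts to look and compute and a tool call to move; the robot and the scene stay as the last step left them, time stands still between calls to the robot, and variables do not carry over. Pictures are saved under pics/ and viewed, at most 10 in all, crops included, and the job is handed in when it is done.

Besides the shell and the picture viewer there is one more tool, called after "Call:" as name(argument=value, ...) on one line, values as JSON. move_arm: Moves the arm, as the interface text tells. Shifts and turns lie within -1 to 1; 1 stands for 100 mm of shift or 90 degrees of turn. Its arguments: {"type":"object","properties":{"moves":{"type":"string"},"squeeze":{"type":"number"}},"required":["moves"]}

```bash
mkdir -p pics; ls; python3 - <<'E'
from rig import robot
import cv2,pickle
d={n:robot.camera(n) for n in("side","top","wrist")}
pickle.dump(d,open('c0.pkl','wb'))
for n in d:
    cv2.imwrite(f'pics/{n}0.png',d[n]["image"][:,:,::-1]); print(n,d[n]["intrinsics"].tolist(),d[n]["extrinsics"].round(4).tolist())
o=robot.get_obs();print(o)
E
```

```text
pics
side [[491.10481870986337, 0.0, 312.67653671869755], [0.0, 491.10481870986337, 197.3298847697345], [0.0, 0.0, 1.0]] [[-0.9352, -0.3537, -0.0169, 0.4249], [0.1562, -0.4549, 0.8767, -0.1739], [-0.3178, 0.8173, 0.4807, -1.0909], [0.0, 0.0, 0.0, 1.0]]
top [[429.3713958695291, 0.0, 317.512462102147], [0.0, 429.3713958695291, 203.01473757867572], [0.0, 0.0, 1.0]] [[-0.0081, -0.9999, -0.0089, -0.0109], [0.9863, -0.0094, 0.1645, -0.4946], [-0.1646, -0.0074, 0.9863, -1.2002], [0.0, 0.0, 0.0, 1.0]]
wrist [[309.70691628693146, 0.0, 320.0773945681632], [0.0, 309.70691628693146, 201.17930249426706], [0.0, 0.0, 1.0]] [[0.3692, -0.9293, -0.0013, -0.6233], [0.9003, 0.3581, -0.2475, 0.0285], [0.2305, 0.0902, 0.9689, -0.39], [0.0, 0.0, 0.0, 1.0]]
{'time': 0.15, 'q': array([-1.37048660e+00,  5.28258458e-01,  1.43358997e+00,  1.31008105e-05,
        1.18142222e+00, -1.78514489e-01]), 'joint_velocities': array([ 5.65255861e-05, -2.79004974e-03, -4.57887403e-03,  1.03524384e-03,
       -2.85514920e-03,  3.02961545e-04]), 'joint_torque': array([ 3.75490954e-04, -4.40432990e+01, -1.76842010e+01,  6.34062337e-02,
        5.52505336e-02, -9.19181070e-05]), 'position': array([ 0.23105587, -0.58014108,  0.23279857]), 'tool_rot': array([ 9.82115218e-01,  1.88279034e-01, -3.08528139e-06, -8.39016254e-04]), 'ft_force': array([0.4208092 , 0.62969972, 0.40831936]), 'moment': array([-0.00482148,  0.003728  , -0.02097858]), 'grip_force': 0.0, 'grip_width': 0.08703953740594181}
```

View pics/top0.png

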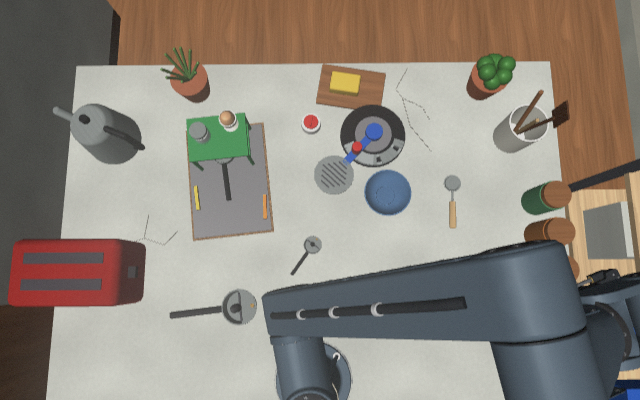

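View pics/side0.png

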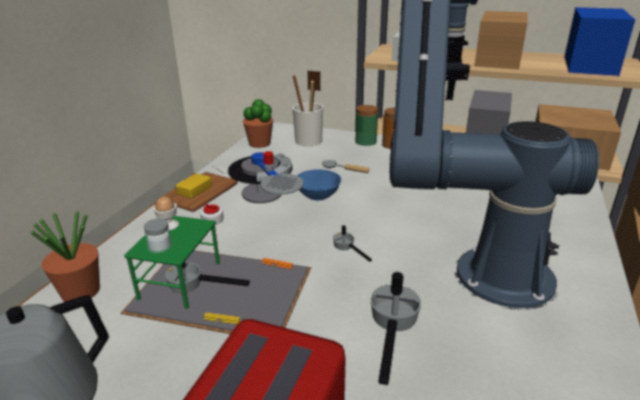

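The top view shows the stand hub near (374,132), the red knob near (357,147), the plate near (334,174) and the bowl at (388,192). The middle-sized poacher is under the green shelf, with its handle near (227,180). Look-alikes are at (240,307), which is larger, and (313,245), which is smaller.

```bash
cat > h.py <<'E'
import numpy as np,cv2,pickle
def ray(c,px):
    K,E=c["intrinsics"],np.array(c["extrinsics"]);R,t=E[:3,:3],E[:3,3]
    u=(np.array(px,float)-K[:2,2])/K[0,0]
    if c.get("fish"):
        r=np.hypot(*u);d=np.array([u[0]/r*np.sin(r),-u[1]/r*np.sin(r),-np.cos(r)])if r>1e-9 else np.array([0,0,-1.])
    else: d=np.array([u[0],-u[1],-1])
    return -R.T@t,R.T@d
def onz(c,px,z):
    o,d=ray(c,px);return o+d*(z-o[2])/d[2]
def proj(c,P):
    K,E=c["intrinsics"],np.array(c["extrinsics"]);p=E[:3,:3]@np.array(P)+E[:3,3];p=p*[1,-1,-1]
    if c.get("fish"):
        r=np.hypot(p[0],p[1]);th=np.arctan2(r,p[2]);return K[:2,2]+K[0,0]*th*p[:2]/r
    return K[:2,2]+K[0,0]*p[:2]/p[2]
def tri(c1,p1,c2,p2):
    o,d=ray(c1,p1);q,e=ray(c2,p2)
    s=np.linalg.lstsq(np.c_[d,-e],q-o,rcond=None)[0];a=o+d*s[0];b=q+e*s[1];return (a+b)/2,np.linalg.norm(a-b)
def mask(im,lo,hi):
    h=cv2.cvtColor(np.ascontiguousarray(im),cv2.COLOR_RGB2HSV);return cv2.inRange(h,np.array(lo),np.array(hi))
def blobs(m,amin=30):
    n,l,s,c=cv2.connectedComponentsWithStats(m);return [(s[i].tolist(),c[i].round(1).tolist()) for i in range(1,n) if s[i,4]>=amin]
E
python3 - <<'E'
from h import *
d=pickle.load(open('c0.pkl','rb'))
for n in("top","side"):
    im=d[n]["image"]
    for name,lo,hi in(("red",(0,170,90),(6,255,255)),("blue",(100,140,60),(125,255,255)),("green",(60,120,40),(80,255,255)),("yel",(22,150,120),(32,255,255)),("or",(9,180,150),(17,255,255))):
        print(n,name,blobs(mask(im,lo,hi),20))
a=d["top"]["image"]
cr=np.hstack([cv2.resize(a[80:250,x:x+140],None,fx=2.8,fy=2.8,interpolation=cv2.INTER_CUBIC) for x in(165,300)])
cv2.imwrite('pics/crop.png',cr[:,:,::-1])
E
```

```text
top red [([8, 241, 59, 66, 1827], [30.1, 276.8])]
top blue [([361, 124, 22, 26, 275], [371.6, 133.7]), ([346, 151, 10, 11, 59], [350.0, 156.6]), ([610, 388, 30, 12, 236], [628.9, 394.5])]
top green []
top yel [([331, 72, 29, 21, 414], [345.7, 81.0])]
top or []
side red [([265, 152, 8, 12, 78], [268.5, 157.5]), ([205, 205, 13, 8, 80], [210.6, 208.7]), ([185, 320, 159, 80, 6089], [275.4, 364.0])]
side blue [([569, 8, 65, 67, 3400], [600.4, 40.4]), ([251, 153, 14, 17, 132], [258.0, 159.5]), ([267, 171, 9, 4, 31], [271.4, 172.5])]
side green [([357, 117, 7, 16, 78], [359.9, 124.3]), ([126, 217, 93, 91, 2198], [174.2, 248.7])]
side yel [([176, 174, 35, 24, 438], [191.5, 184.3]), ([205, 313, 34, 11, 211], [221.5, 317.7])]
side or [([263, 259, 29, 9, 108], [277.3, 263.0])]
```

View pics/crop.png

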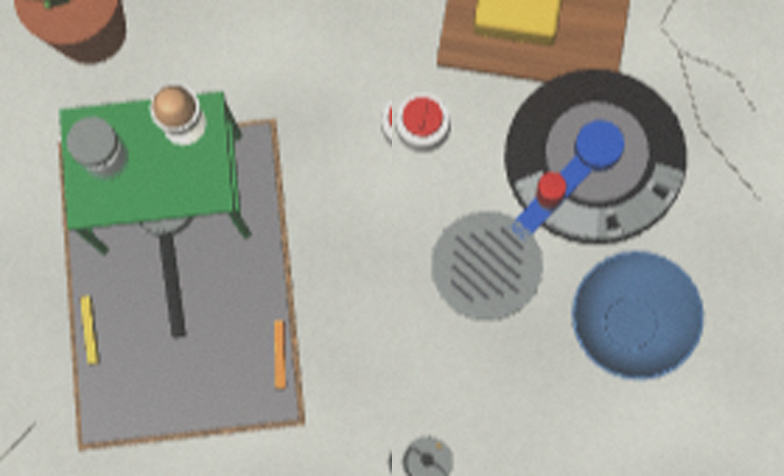

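The crop gives, in top-image pixels:

| Feature | Pixel |
|---|---|
| Hub top | (374.3,132.1) |
| Red knob top | (356.8,145.7) |
| Plate | (334.3,175) |
| Ring holes | about (378.9,159.3) and (395.7,147.9) |
| Tray corners | (262.5,123), (273,231.4), (194.3,240) |
| Handle | from (224.3,164) to (229,200) |

```bash
python3 - <<'E'
from h import *
d=pickle.load(open('c0.pkl','rb'));t=d["top"]
f=lambda p,z:onz(t,p,z)[:2]
hub=f((374.3,132.1),.125);kn=f((356.8,145.7),.162);pl=f((334.3,175),.112);h1=f((378.9,159.3),.1);h2=f((395.7,147.9),.1)
bowl=f((388,192),.055)
print(hub,kn,pl,h1,h2,bowl)
ang=lambda p:np.arctan2(*(p-hub)[::-1]);
a0=ang(pl);print([ (np.linalg.norm(p-hub).round(4),((ang(p)-a0+3.14)%6.28-3.14).round(3),ang(p).round(3)) for p in(kn,pl,h1,h2,bowl)])
c=[f(p,.008) for p in((262.5,122.9),(273.2,231.4),(194.3,240))];print(c,np.linalg.norm(c[0]-c[1]),np.linalg.norm(c[1]-c[2]))
xa=c[0]-c[1];ya=c[2]-c[1];print("tray yaw",np.arctan2(xa[1],xa[0]),np.arctan2(-ya[0],ya[1]),"centre",(c[0]+c[2])/2)
e,b=f((228.9,200),.033),f((224.3,164.3),.035);print("handle",e,b,np.arctan2(*(b-e)[::-1]))
E
```

```text
[ 0.67775945 -0.17452683] [ 0.62797172 -0.12201257] [ 0.56036903 -0.06264093] [ 0.6068835  -0.18829354] [ 0.63937521 -0.23642119] [ 0.52223866 -0.21760745]
[(np.float64(0.0724), np.float64(-0.051), np.float64(2.33)), (np.float64(0.1622), np.float64(0.0), np.float64(2.38)), (np.float64(0.0722), np.float64(0.95), np.float64(-2.95)), (np.float64(0.0728), np.float64(1.774), np.float64(-2.126)), (np.float64(0.1614), np.float64(1.028), np.float64(-2.871))]
[array([0.75074917, 0.15168857]), array([0.41670436, 0.11586373]), array([0.39347994, 0.34731491])] 0.3359603461434608 0.23261345672287503
tray yaw 0.10683726588365962 0.10000791296964956 centre [0.57211456 0.24950174]
handle [0.50723872 0.24327793] [0.61411369 0.25923728] 0.14823199380933738
```

Call:
move_arm(moves="0.9 -0.466 0 0 0 0 1;0.9 -0.466 0 0 0 0 1;0.9 -0.466 0 0 0 0 1")

```text
time: 0.45
position: [0.3003, -0.4983, 0.2329]
tool_rot: [0.982, 0.191, 0.001, -0.003]
ft_force: [1.3, 0.9, -0.3]
grip_width: 0.0871
grip_force: 0.0
```

Call:
move_arm(moves="0.9 -0.466 0 0 0 0 1;0.9 -0.466 0 0 0 0 1;0.9 -0.466 0 0 0 0 1")

```text
time: 0.75
position: [0.3663, -0.4226, 0.2332]
tool_rot: [0.982, 0.191, 0.0, -0.002]
ft_force: [-0.2, -0.1, 0.7]
grip_width: 0.087
grip_force: 0.0
```

Call:
move_arm(moves="0.9 -0.466 0 0 0 0 1;0.9 -0.466 0 0 0 0 1;0.9 -0.466 0 0 0 0 1")

```text
time: 1.05
position: [0.4325, -0.3471, 0.2334]
tool_rot: [0.982, 0.191, 0.0, -0.001]
ft_force: [0.3, 0.1, -0.1]
grip_width: 0.0868
grip_force: 0.0
```

Call:
move_arm(moves="0.9 -0.466 0 0 0 0 1;0.9 -0.466 0 0 0 0 1;0.9 -0.466 0 0 0 0 1")

```text
time: 1.35
position: [0.4991, -0.2715, 0.2335]
tool_rot: [0.982, 0.191, 0.001, -0.0]
ft_force: [-0.4, -0.2, -0.1]
grip_width: 0.087
grip_force: 0.0
```

Call:
move_arm(moves="0.9 -0.466 0 0 0 0 1;0.9 -0.466 0 0 0 0 1;0.9 -0.466 0 0 0 0 1")

```text
time: 1.65
position: [0.5657, -0.1956, 0.2335]
tool_rot: [0.982, 0.191, 0.001, -0.0]
ft_force: [-1.2, -0.9, 1.1]
grip_width: 0.0868
grip_force: 0.0
```

Call:
move_arm(moves="0.9 -0.466 0 0 0 0.2 1;0.9 -0.466 0 0 0 0.4 1;0.9 -0.466 0 0 0 0.74 1;0.9 -0.466 0 0 0 0.74 1;0.9 -0.466 0 0 0 0.74 1;0.9 -0.466 0 0 0 0.74 1;0.9 -0.466 0 0 0 0.74 1;0.9 -0.466 0 0 0 0.74 1;0.9 -0.466 0 0 0 0.74 1;0.9 -0.466 0 0 0 0.74 1")

```text
time: 2.65
position: [0.629, -0.123, 0.2334]
tool_rot: [0.924, -0.381, -0.0, 0.0]
ft_force: [-0.2, -0.5, 0.1]
grip_width: 0.0876
grip_force: 0.0
```

```bash
python3 - <<'E'
from h import *
from rig import robot
c=robot.camera("wrist");c["fish"]=1;pickle.dump(c,open('w1.pkl','wb'))
o=robot.get_obs();print(o["time"],o["position"],o["tool_rot"],o["ft_force"])
cv2.imwrite('pics/w1.png',c["image"][:,:,::-1])
print(proj(c,(.628,-.122,.162)),proj(c,(.678,-.1745,.125)))
for name,lo,hi in(("red",(0,150,90),(8,255,255)),("red2",(172,150,90),(180,255,255)),("blue",(100,140,60),(125,255,255))):print(name,blobs(mask(c["image"],lo,hi),50))
E
```

```text
2.7 [ 0.62912189 -0.12263959  0.23340983] [ 9.24430468e-01 -3.81350551e-01 -9.59955210e-05  2.40595022e-04] [ 0.73698131 -0.17252599  0.0330056 ]
[321.55749108 216.2458845 ] [323.75362276 119.11637187]
red [([168, 175, 30, 32, 724], [182.7, 190.3]), ([305, 199, 33, 33, 867], [321.0, 214.5])]
red2 []
blue [([291, 90, 56, 104, 3495], [319.0, 132.7]), ([311, 231, 23, 17, 165], [323.5, 237.3])]
```

View pics/w1.png

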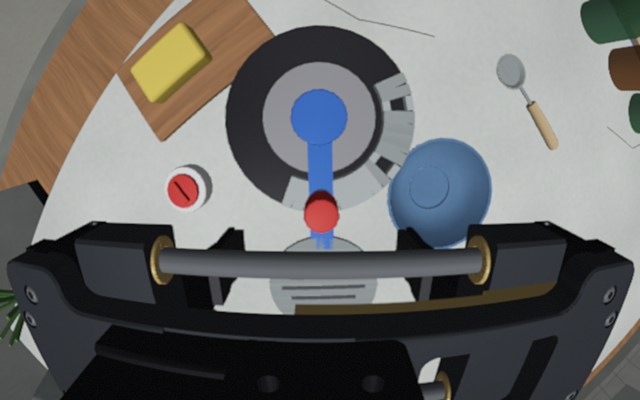

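The wrist view shows the hub at (319,117), the knob top at about (321,213), and dark ring holes near (390,167) and (399,104). The bowl is at (438,192).

```bash
python3 - <<'E'
from h import *
c=pickle.load(open('w1.pkl','rb'))
m=mask(c["image"],(100,140,60),(125,255,255));m[147:]=0
pts=cv2.findNonZero(m);hc,hr=cv2.minEnclosingCircle(pts);print(hc,hr)
hub=onz(c,hc,.125)[:2]
k=onz(c,(321,212.5),.162)[:2]
h1=onz(c,(390,167),.1)[:2];h2=onz(c,(399,104),.1)[:2]
a=lambda p:np.arctan2(*(p-hub)[::-1])
print(hub,k,np.linalg.norm(k-hub),a(k),[(a(h)-a(k))%6.283 for h in(h1,h2)],[np.linalg.norm(h-hub) for h in (h1,h2)])
E
```

```text
(319.3758544921875, 118.72068786621094) 29.652782440185547
[ 0.68079357 -0.1721591 ] [ 0.63038146 -0.12377471] 0.06987438805902536 2.3767157519023074 [np.float64(0.9709898141220847), np.float64(1.7652763553620732)] [np.float64(0.07956993434736054), np.float64(0.07536054828791801)]
```

Call:
move_arm(moves="0 0 0.9 0 0 0 1;0 0 0.9 0 0 0 1;0 0 0.9 0 0 0 0.6;0 0 0.9 0 0 0 0;0 0 0.9 0 0 0 0;0 0 0.9 0 0 0 0;0 0 0.9 0 0 0 0;0 0 0.9 0 0 0 0", squeeze=20)

```text
time: 3.5
position: [0.6301, -0.1214, 0.1449]
tool_rot: [0.924, -0.382, 0.001, -0.0]
ft_force: [0.9, 0.4, -0.5]
grip_width: 0.047
grip_force: 0.0
```

```bash
python3 - <<'E'
from h import *
from rig import robot
c=robot.camera("wrist");c["fish"]=1;
o=robot.get_obs();print(o["time"],o["position"],o["tool_rot"],o["ft_force"],o["grip_width"],o["grip_force"],o["q"])
cv2.imwrite('pics/w2.png',c["image"][:,:,::-1])
E
```

```text
3.55 [ 0.629852   -0.12127984  0.14452574] [ 9.24267629e-01 -3.81744298e-01  7.99818099e-04 -7.23470563e-06] [-0.13607205  0.48608573  0.63903541] 0.042995491989684706 0.0 [-3.64139527e-01  6.52978906e-01  1.46868608e+00 -3.47612681e-05
  1.01832824e+00  1.99004085e+00]
```

View pics/w2.png

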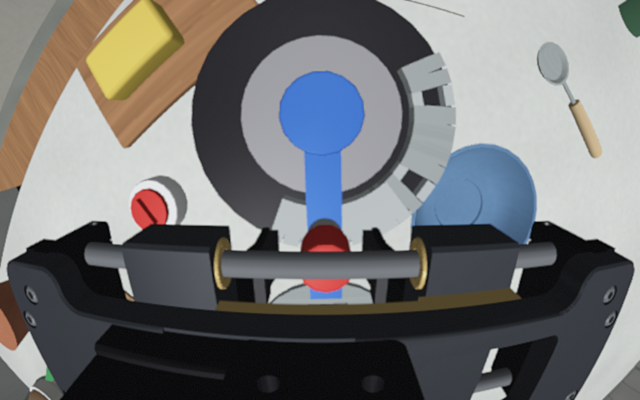

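The red knob at (325,258) sits between the closing fingers.

Call:
move_arm(moves="0 0 0 0 0 0 0;0 0 0 0 0 0 0;0 0 0 0 0 0 0;0 0 0 0 0 0 0;0 0 0 0 0 0 0;0 0 -0.06 0 0 0 0;0 0 -0.12 0 0 0 0;0 0 -0.12 0 0 0 0;0 0 -0.12 0 0 0 0")

```text
time: 4.45
position: [0.6292, -0.1212, 0.155]
tool_rot: [0.924, -0.382, -0.0, 0.0]
ft_force: [0.9, -1.1, -7.1]
grip_width: 0.0274
grip_force: 20.0
```

```bash
python3 - <<'E'
from h import *
from rig import robot
o=robot.get_obs();print(o["time"],o["position"],o["tool_rot"],o["ft_force"],o["grip_width"],o["grip_force"],o["q"])
p=np.array([.682,-.175]);v=o["position"][:2]-p;print(np.linalg.norm(v),np.arctan2(v[1],v[0]))
E
```

```text
4.45 [ 0.62920499 -0.12122945  0.15496394] [ 9.24214797e-01 -3.81872871e-01 -3.31034114e-04  9.66218332e-05] [ 0.85237154 -1.05726132 -7.11901654] 0.027389019926129295 19.999578204005957 [-3.64362198e-01  6.39767245e-01  1.46111635e+00 -2.02749238e-04
  1.04137619e+00  1.99018042e+00]
0.07535638236549298 2.347040392038661
```

Call:
move_arm(moves="0.004 0.075 0 0 0 -0.064 0;0.015 0.149 0 0 0 -0.127 0;0.034 0.222 0 0 0 -0.191 0;0.059 0.292 0 0 0 -0.255 0;0.092 0.36 0 0 0 -0.318 0;0.131 0.424 0 0 0 -0.382 0;0.131 0.424 0 0 0 -0.382 0;0.131 0.424 0 0 0 -0.382 0")

```text
time: 5.25
position: [0.6087, -0.1602, 0.1551]
tool_rot: [0.996, -0.093, -0.0, -0.0]
ft_force: [1.4, -1.4, -7.1]
grip_width: 0.0276
grip_force: 20.0
```

```bash
python3 - <<'E'
from h import *
from rig import robot
o=robot.get_obs();print(o["time"],o["position"],o["tool_rot"],o["ft_force"],o["grip_width"],o["grip_force"],o["q"])
p=np.array([.682,-.175]);v=o["position"][:2]-p;print(np.linalg.norm(v),np.arctan2(v[1],v[0]))
c=robot.camera("top");pickle.dump(c,open('t2.pkl','wb'))
print(blobs(mask(c["image"],(100,140,60),(125,255,255)),20),blobs(mask(c["image"],(0,150,90),(8,255,255)),20))
E
```

```text
5.25 [ 0.60870296 -0.16020092  0.15509793] [ 9.95688084e-01 -9.27637496e-02 -2.86543619e-04 -2.09936501e-04] [ 1.44638146 -1.40873088 -7.0767459 ] 0.02760125631203614 20.00070260837674 [-4.34721692e-01  6.25994132e-01  1.49165254e+00  2.38120201e-04
  1.02462667e+00  1.32174551e+00]
0.07477612416672386 2.942365549070863
[([592, 287, 48, 74, 3144], [617.4, 321.2]), ([602, 380, 38, 20, 548], [618.8, 391.8])] [([304, 116, 14, 12, 133], [310.4, 121.3]), ([8, 240, 109, 67, 4663], [60.5, 274.0])]
```

Call:
move_arm(moves="0 0 0.03 0 0 0 0.42;0 0 0.03 0 0 0 0.42;0 0 0.03 0 0 0 0.42;0.001 0.037 0.03 0 0 -0.032 0.42;0.004 0.075 0.03 0 0 -0.064 0.42;0.008 0.112 0.03 0 0 -0.095 0.42;0.015 0.149 0.03 0 0 -0.127 0.42")

```text
time: 6.0
position: [0.6082, -0.1739, 0.1534]
tool_rot: [1.0, 0.009, 0.001, -0.001]
ft_force: [0.8, 2.6, -1.5]
grip_width: 0.0367
grip_force: 0.9
```

```bash
python3 - <<'E'
from h import *
from rig import robot
o=robot.get_obs();print(o["time"],o["position"],o["tool_rot"],o["ft_force"],o["grip_width"],o["grip_force"])
c=robot.camera("wrist");c["fish"]=1
cv2.imwrite('pics/w3.png',c["image"][:,:,::-1])
print(blobs(mask(c["image"],(100,140,60),(125,255,255)),50),blobs(mask(c["image"],(0,150,90),(8,255,255)),50))
E
```

```text
6.0 [ 0.60823877 -0.17387512  0.15343606] [ 9.99961257e-01  8.68048752e-03  8.77741292e-04 -1.16763714e-03] [ 0.80270737  2.61195119 -1.5188337 ] 0.03665824741528276 0.8523109514499083
[([283, 74, 80, 154, 7188], [320.9, 135.3])] [([123, 42, 35, 41, 1035], [140.2, 62.2]), ([288, 236, 43, 16, 316], [307.1, 247.2]), ([290, 279, 45, 12, 337], [311.4, 283.8])]
```

View pics/w3.png

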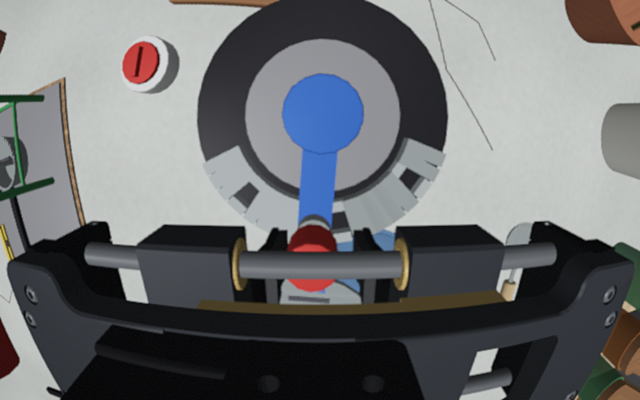

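The wrist view shows the knob at (312,258) resting against the left (pushing) finger, with the ring hole ahead near (350,207).

Call:
move_arm(moves="0 0.019 0 0 0 -0.016 0.42;0.001 0.037 0 0 0 -0.032 0.42;0.002 0.056 0 0 0 -0.048 0.42;0.004 0.075 0 0 0 -0.064 0.42;0.006 0.093 0 0 0 -0.08 0.42;0.008 0.112 0 0 0 -0.095 0.42;0.011 0.13 0 0 0 -0.111 0.42")

```text
time: 6.75
position: [0.6087, -0.1893, 0.1524]
tool_rot: [0.995, 0.096, -0.0, 0.0]
ft_force: [0.1, 0.2, 0.7]
grip_width: 0.0364
grip_force: 0.3
```

Call:
move_arm(moves="0 0.019 0 0 0 -0.016 0.42;0.001 0.037 0 0 0 -0.032 0.42")

```text
time: 6.95
position: [0.6095, -0.1925, 0.1524]
tool_rot: [0.993, 0.121, -0.0, 0.0]
ft_force: [-0.5, 1.3, 0.2]
grip_width: 0.0367
grip_force: 0.4
```

Call:
move_arm(moves="0 0.019 0 0 0 -0.016 0.42;0.001 0.037 0 0 0 -0.032 0.42")

```text
time: 7.15
position: [0.6103, -0.1938, 0.1522]
tool_rot: [0.989, 0.145, -0.0, -0.002]
ft_force: [0.4, 8.7, 1.3]
grip_width: 0.0366
grip_force: 3.7
```

Call:
move_arm(moves="0 0.019 0 0 0 -0.016 0.42")

```text
time: 7.25
position: [0.6107, -0.1938, 0.1522]
tool_rot: [0.988, 0.158, -0.0, -0.004]
ft_force: [2.0, 12.0, 1.5]
grip_width: 0.0367
grip_force: 5.4
```

```bash
python3 - <<'E'
from h import *
from rig import robot
o=robot.get_obs();print(o["time"],o["position"],o["tool_rot"],o["ft_force"],o["grip_width"],o["grip_force"])
c=robot.camera("wrist");c["fish"]=1
cv2.imwrite('pics/w4.png',cv2.resize(c["image"][60:310,200:450,::-1],None,fx=2.2,fy=2.2))
print(blobs(mask(c["image"],(100,140,60),(125,255,255)),50),blobs(mask(c["image"],(0,150,90),(8,255,255)),50))
E
```

```text
7.25 [ 0.61070862 -0.19383762  0.15216323] [ 9.87502254e-01  1.57559514e-01 -1.88749537e-04 -3.77665931e-03] [ 2.04442522 12.04332608  1.54748123] 0.03665118970242904 5.429954677820206
[([286, 73, 81, 153, 7277], [323.7, 134.7]), ([293, 279, 25, 14, 167], [303.5, 287.1])] [([149, 0, 38, 30, 854], [167.0, 13.1]), ([287, 223, 47, 29, 669], [307.2, 243.1]), ([298, 279, 26, 4, 55], [311.3, 280.7])]
```

View pics/w4.png

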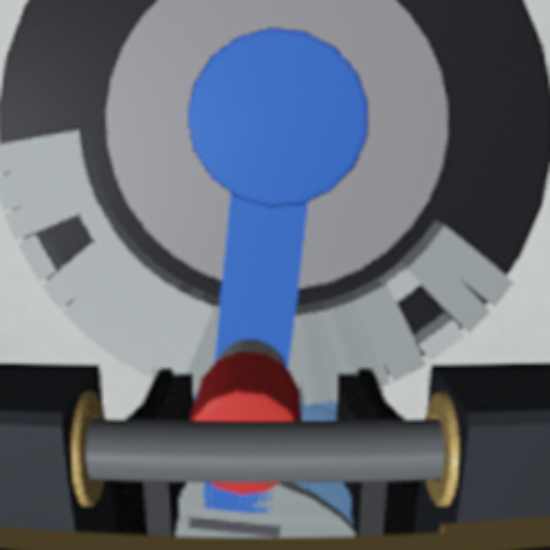

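The arm is blocked between the parked hole at left (65,245 in the crop) and the second hole at right (420,310). The knob has dropped, and the contact force has risen to 12 N. I'll back off and rise.

Call:
move_arm(moves="0 -0.07 0 0 0 0 0.42;0 -0.07 0 0 0 0 0.55;0 -0.07 -0.4 0 0 0 1;0 -0.07 -0.9 0 0 0 1;-0.6 -0.07 -1 0 0 0 1;-0.6 -0.07 -1 0 0 0 1")

```text
time: 7.9
position: [0.5497, -0.211, 0.255]
tool_rot: [0.988, 0.157, 0.0, 0.002]
ft_force: [-0.3, 0.2, -1.1]
grip_width: 0.0688
grip_force: 0.0
```

```bash
python3 - <<'E'
from h import *
from rig import robot
o=robot.get_obs();print(o["time"],o["position"],o["tool_rot"],o["ft_force"],o["grip_width"],o["q"])
c=robot.camera("wrist");c["fish"]=1;s=robot.camera("side");pickle.dump((c,s),open('w5.pkl','wb'))
cv2.imwrite('pics/w5.png',c["image"][:,:,::-1])
print(blobs(mask(c["image"],(100,140,60),(125,255,255)),50),blobs(mask(c["image"],(0,150,90),(8,255,255)),50))
print(blobs(mask(s["image"],(0,150,90),(8,255,255)),30))
E
```

```text
7.9 [ 0.54967794 -0.21101455  0.25499069] [9.87575365e-01 1.57136395e-01 9.66559097e-06 1.74711948e-03] [-0.27767969  0.19020548 -1.0842258 ] 0.06877899078358285 [-0.55485729  0.45388127  1.50304347 -0.002843    1.18237002  0.70143157]
[([301, 25, 51, 92, 2900], [324.3, 63.5]), ([301, 143, 26, 36, 632], [313.4, 160.2])] [([195, 0, 20, 5, 76], [204.0, 1.6]), ([300, 114, 33, 32, 814], [316.4, 129.4])]
[([281, 144, 8, 11, 79], [284.4, 149.0]), ([204, 204, 14, 9, 94], [210.3, 208.4]), ([184, 320, 160, 80, 6367], [276.6, 364.4])]
```

View pics/w5.png

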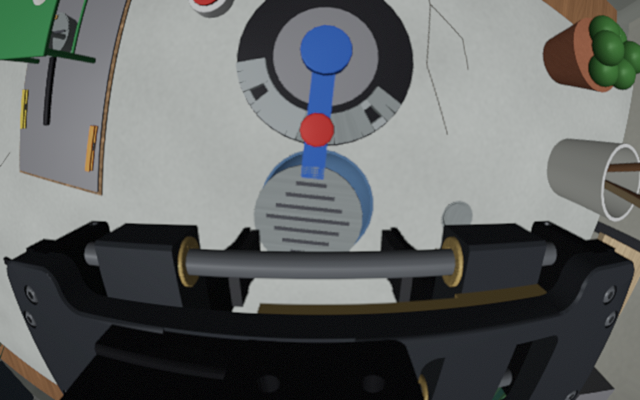

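The wrist view shows the hub at (326,50), the knob at (316.5,128), and the plate at (308,207) over the bowl.

```bash
python3 - <<'E'
from h import *
c,s=pickle.load(open('w5.pkl','rb'))
hub=onz(c,(326,50),.125)[:2];k=onz(c,(316.5,128),.162)[:2]
print("tri",tri(c,(316.4,129.4),s,(284.4,149.0)))
for z in(.146,.156):
  print(z,[proj(x,(*k,z)) for x in(c,s)])
v=k-hub;th=np.arctan2(v[1],v[0])%6.283;u=v/np.linalg.norm(v)
pv=hub
print(hub,k,np.linalg.norm(v),th,th-2.36,"plate from hub",hub+.165*u,"pixel plate",onz(c,(308,207),.112)[:2])
d=pickle.load(open('c0.pkl','rb'));print("side before", tri(d["top"],(356.8,146.5),d["side"],(268.5,157.5)))
E
```

```text
tri (array([ 0.60815004, -0.18852484,  0.14567041]), np.float64(0.00173816615561917))
0.146 [array([316.64249183, 127.72120533]), array([283.27131459, 148.89391245])]
0.156 [array([316.55556541, 127.89127611]), array([283.1067725 , 145.56528647])]
[ 0.68101036 -0.17358639] [ 0.6103489  -0.18791269] 0.07209912973463714 3.341441461829304 0.9814414618293039 plate from hub [ 0.51930049 -0.20637235] pixel plate [ 0.53361496 -0.20353219]
side before (array([ 0.62853423, -0.12426283,  0.14482058]), np.float64(0.004992370921667869))
```

Call:
move_arm(moves="0.223 -0.876 0 0 0 0 0.6;0.223 -0.876 0 0 0 0 0.6")

```text
time: 8.2
position: [0.5464, -0.1187, 0.2515]
tool_rot: [0.988, 0.156, -0.0, -0.001]
ft_force: [0.1, 0.7, -0.3]
grip_width: 0.0745
grip_force: 0.0
```

Call:
move_arm(moves="0.223 -0.876 0 0 0 0 0.6;0.223 -0.876 0 0 0 0 0.6")

```text
time: 8.4
position: [0.5401, -0.0267, 0.2515]
tool_rot: [0.988, 0.157, -0.0, -0.001]
ft_force: [-0.1, -0.1, 0.9]
grip_width: 0.0602
grip_force: 0.0
```

Call:
move_arm(moves="0.223 -0.876 0 0 0 0 0.6;0.223 -0.876 0 0 0 0 0.6")

```text
time: 8.6
position: [0.5341, 0.0639, 0.2516]
tool_rot: [0.987, 0.158, -0.0, -0.0]
ft_force: [1.1, -0.3, -0.8]
grip_width: 0.0537
grip_force: 0.0
```

Call:
move_arm(moves="0.223 -0.876 0 0 0 0 0.6;0.223 -0.876 0 0 0 0 0.6")

```text
time: 8.8
position: [0.5281, 0.1543, 0.2516]
tool_rot: [0.987, 0.158, -0.0, -0.0]
ft_force: [0.5, 0.1, -0.0]
grip_width: 0.0521
grip_force: 0.0
```

Call:
move_arm(moves="0.223 -0.876 0 0 0 0.107 0.6;0.223 -0.876 0 0 0 0.107 0.6;0.223 -0.876 0 0 0 0.107 0.6;0.223 -0.876 0 0 0 0.107 0.6")

```text
time: 9.2
position: [0.5218, 0.243, 0.2514]
tool_rot: [0.997, 0.076, -0.001, 0.0]
ft_force: [0.6, 0.5, -0.7]
grip_width: 0.0526
grip_force: 0.0
```

```bash
python3 - <<'E'
from h import *
from rig import robot
o=robot.get_obs();print(o["time"],o["position"],o["tool_rot"],o["ft_force"],o["grip_width"],o["q"])
c=robot.camera("wrist");c["fish"]=1;s=robot.camera("top");pickle.dump((c,s),open('w6.pkl','wb'))
cv2.imwrite('pics/w6.png',c["image"][:,:,::-1])
print("cam",ray(c,(320,201)))
E
```

```text
9.2 [0.52181528 0.24300711 0.25137058] [ 9.97134379e-01  7.56480497e-02 -5.31278241e-04  3.47413075e-04] [ 0.56917933  0.52144767 -0.68297824] 0.052571876379129294 [ 2.42045456e-01  4.40864400e-01  1.53791352e+00 -5.54584080e-04
  1.16397772e+00  1.66162072e+00]
cam (array([0.58926638, 0.25432433, 0.40274066]), array([-0.24527301, -0.03802028, -0.96870822]))
```

View pics/w6.png

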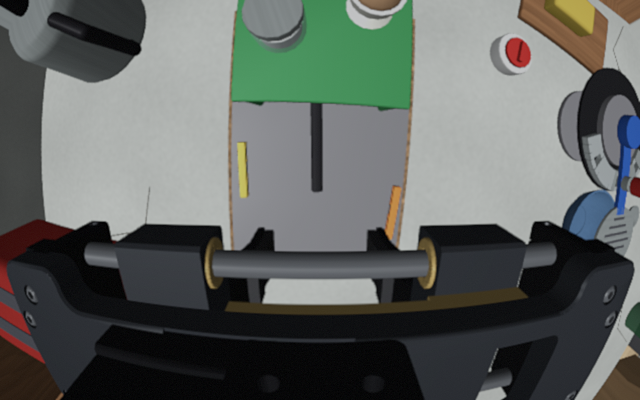

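The wrist view shows the handle running from (316,104) at the shelf edge to its end at (317,190). The pegs are at (243,170) and (393,210).

```bash
python3 - <<'E'
from h import *
c,s=pickle.load(open('w6.pkl','rb'))
g=cv2.cvtColor(np.ascontiguousarray(c["image"]),cv2.COLOR_RGB2GRAY);m=(g<65).astype(np.uint8)*255;m[:108]=0;m[200:]=0;m[:,:290]=0;m[:,345:]=0
b=blobs(m);print(b)
ys,xs=np.nonzero(m);lo=onz(c,(xs[ys<125].mean(),116),.035)[:2];hi=onz(c,(xs[ys>170].mean(),ys.max()),.035)[:2]
d=lo-hi;print(lo,hi,np.arctan2(d[1],d[0]));u=d/np.linalg.norm(d);print("grip135",hi+u*.015,"cup",hi+.15*u)
E
```

```text
[([311, 108, 11, 84, 857], [316.3, 148.4])]
[0.59721618 0.25989597] [0.50792967 0.24598218] 0.1545896666200874
grip135 [0.52275079 0.2482918 ] cup [0.65614089 0.26907838]
```

Call:
move_arm(moves="0.01 -0.05 1 0 0 0 0.6;0.01 -0.05 1 0 0 0 0.6")

```text
time: 9.5
position: [0.5246, 0.2456, 0.1533]
tool_rot: [0.997, 0.073, 0.003, -0.0]
ft_force: [0.4, 0.1, -0.7]
grip_width: 0.0526
grip_force: 0.0
```

Call:
move_arm(moves="0 0 0.8 0 0 0 0.5;0 0 0.8 0 0 0 0.5")

```text
time: 9.7
position: [0.5207, 0.2444, 0.0692]
tool_rot: [0.997, 0.073, -0.002, 0.001]
ft_force: [0.3, 0.6, -0.2]
grip_width: 0.0455
grip_force: 0.0
```

Call:
move_arm(moves="0 0 0.24 0 0 0 0.5;0 0 0.44 0 0 0 0.5;0 0 0.44 0 0 0 0;0 0 0.44 0 0 0 0;0 0 0.44 0 0 0 0;0 0 0.44 0 0 0 0;0 0 0.44 0 0 0 0;0 0 0.44 0 0 0 0;0 0 0.44 0 0 0 0", squeeze=15)

```text
time: 10.6
position: [0.5228, 0.2471, 0.0293]
tool_rot: [0.997, 0.074, 0.001, -0.0]
ft_force: [-0.1, 1.4, 1.3]
grip_width: 0.0137
grip_force: 15.0
```

Call:
move_arm(moves="-0.1 0 0 0 0 0 0;-0.3 0 0 0 0 0 0;-0.5 0 0 0 0 0 0;-0.7 0 0 0 0 0 0")

```text
time: 11.0
position: [0.4526, 0.2363, 0.029]
tool_rot: [0.997, 0.074, 0.001, -0.0]
ft_force: [0.8, 0.3, 0.2]
grip_width: 0.0139
grip_force: 15.0
```

Call:
move_arm(moves="-0.2 0 0 0 0 0 0;-0.4 0 0 0 0 0 0;-0.55 0 0 0 0 0 0;-0.6 0 0 0 0 0 0;-0.6 0 0 0 0 0 0;-0.6 0 0 0 0 0 0.3;-0.6 0 0 0 0 0 0.5;-0.6 0 0 0 0 0 0.5;-0.6 0 0 0 0 0 0.5")

```text
time: 11.9
position: [0.3941, 0.2276, 0.0286]
tool_rot: [0.997, 0.074, 0.0, -0.0]
ft_force: [-0.7, -1.2, -0.6]
grip_width: 0.0377
grip_force: 0.0
```

Call:
move_arm(moves="0 0 -0.4 0 0 0 0.5;0 0 -0.9 0 0 0 0.5;-0.3 0 -1 0 0 0 0.6;-0.3 0 -1 0 0 0 0.6")

```text
time: 12.3
position: [0.3604, 0.2225, 0.1301]
tool_rot: [0.997, 0.074, -0.001, 0.0]
ft_force: [-0.5, -0.9, -0.7]
grip_width: 0.0498
grip_force: 0.0
```

Call:
move_arm(moves="0 0 -0.5 0 0 0 0.6;0 0 -1 0 0 0 0.6;0 0 -1 0 0 0 0.6;0 0 -1 0 0 0 0.6")

```text
time: 12.7
position: [0.3647, 0.2233, 0.2293]
tool_rot: [0.997, 0.074, 0.001, -0.0]
ft_force: [-0.1, -0.5, 0.1]
grip_width: 0.0521
grip_force: 0.0
```

```bash
python3 - <<'E'
from h import *
from rig import robot
o=robot.get_obs();print(o["time"],o["position"],o["tool_rot"],o["ft_force"],o["grip_width"],o["q"])
c=robot.camera("wrist");c["fish"]=1;s=robot.camera("side");t=robot.camera("top");pickle.dump((c,s,t),open('w7.pkl','wb'))
A=c["image"];B=cv2.resize(s["image"][180:340,100:340],None,fx=1.5,fy=1.5)
im=np.zeros((640,640,3),np.uint8);im[:400]=A;im[400:640,:360]=B
cv2.imwrite('pics/w7.png',cv2.resize(im[:,:,::-1],(600,600)))
E
```

```text
12.7 [0.36465934 0.22327015 0.22931441] [ 9.97266114e-01  7.38839896e-02  1.18622281e-03 -2.18572059e-04] [-0.0934813  -0.51405816  0.10999092] 0.05208280907370852 [ 2.86838297e-01  2.68298273e-01  1.91044268e+00 -9.02813444e-05
  9.60440450e-01  1.70978342e+00]
```

View pics/w7.png

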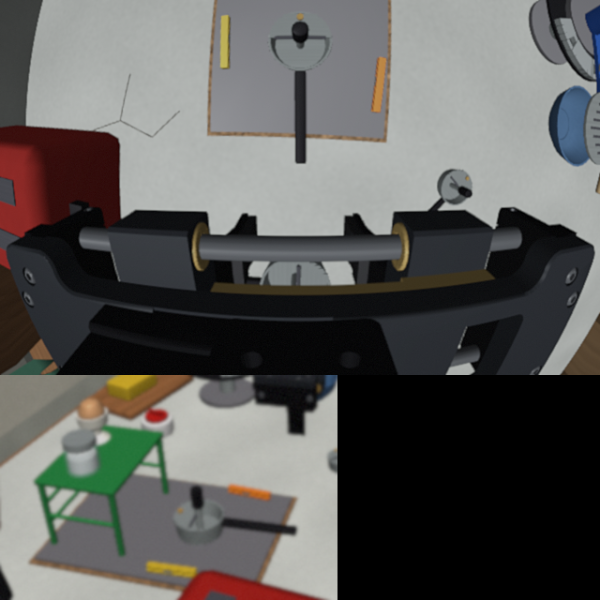

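The poacher stands upright and free in front of the shelf. Its knob is near wrist pixel (320,32) and side pixel (239,266).

```bash
python3 - <<'E'
from h import *
c,s,t=pickle.load(open('w7.pkl','rb'))
def dark(x,x0,x1,y0,y1,th=60):
    g=cv2.cvtColor(np.ascontiguousarray(x["image"]),cv2.COLOR_RGB2GRAY);m=np.zeros_like(g);m[y0:y1,x0:x1]=(g[y0:y1,x0:x1]<th)*255;return blobs(m,8)
a=dark(c,295,345,10,55);b=dark(s,228,250,250,282);d=dark(t,205,250,120,230);print(a,b,d)
P=(.528,.2495,.07);print([proj(x,P) for x in(c,s,t)])
pa=max(a,key=lambda q:q[0][4])[1];pb=max(b,key=lambda q:q[0][4])[1]
print(tri(c,pa,s,pb), onz(c,pa,.07))
E
```

```text
[([311, 23, 18, 28, 344], [320.0, 34.5])] [([236, 259, 9, 16, 115], [239.7, 266.5])] [([222, 189, 8, 7, 26], [225.7, 192.0]), ([205, 204, 13, 26, 169], [209.6, 219.1]), ([228, 207, 6, 15, 39], [231.2, 214.4])]
[array([319.00366961,  30.21282057]), array([236.52985538, 266.35347278]), array([224.13587348, 190.58863913])]
(array([0.52264758, 0.2475311 , 0.06981987]), np.float64(0.0018106532722282705)) [0.52348873 0.24782386 0.07      ]
```

Call:
move_arm(moves="0.4 0 0 0 0 0 0.6;0.8 0 0 0 0 0 0.6")

```text
time: 13.05
position: [0.4421, 0.2347, 0.2269]
tool_rot: [0.997, 0.074, -0.002, 0.0]
ft_force: [0.7, -0.1, -0.0]
grip_width: 0.0521
grip_force: 0.0
```

Call:
move_arm(moves="0.4 0 0.2 0 0 0 0.6;0.81 0 0.6 0 0 0 0.6;0.81 0 0.6 0 0 0 0.6;0.81 0 0.6 0 0 0 0.6")

```text
time: 13.45
position: [0.5217, 0.2461, 0.1649]
tool_rot: [0.997, 0.074, -0.004, 0.001]
ft_force: [-0.1, -1.0, 0.4]
grip_width: 0.0519
grip_force: 0.0
```

```bash
python3 - <<'E'
from h import *
from rig import robot
o=robot.get_obs();print(o["time"],o["position"],o["tool_rot"],o["ft_force"],o["grip_width"])
c=robot.camera("wrist");c["fish"]=1
cv2.imwrite('pics/w8.png',c["image"][:,:,::-1])
for dz in(.055,.07,.087):
  print(dz,[proj(c,(x,.2475,dz)).round(1).tolist() for x in(.524,.514,.534)])
t=robot.camera("top");s=robot.camera("side");pickle.dump((c,s,t),open('w8.pkl','wb'))
E
```

```text
13.45 [0.52167989 0.24610309 0.16489498] [ 9.97284592e-01  7.35352249e-02 -3.94612848e-03  6.64012184e-04] [-0.10535487 -1.02752925  0.37010972] 0.05192675852725493
0.055 [[319.8, 198.9], [318.1, 209.9], [321.5, 187.8]]
0.07 [[319.8, 203.5], [318.0, 215.0], [321.6, 191.8]]
0.087 [[319.8, 209.3], [317.9, 221.5], [321.7, 196.8]]
```

View pics/w8.png

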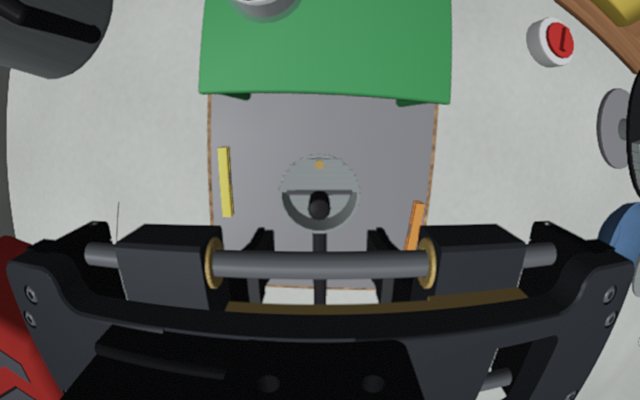

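The knob is at (319,207), in line with the fingers.

Call:
move_arm(moves="0.03 0 0.4 0 0 0 0.6;0.03 0 0.8 0 0 0 0.6;0.03 0 1 0 0 0 0.5;0.03 0 1 0 0 0 0;0.03 0 1 0 0 0 0;0.03 0 1 0 0 0 0;0.03 0 1 0 0 0 0;0.03 0 1 0 0 0 0;0.03 0 1 0 0 0 0;0.03 0 1 0 0 0 0", squeeze=25)

```text
time: 14.6
position: [0.5271, 0.2478, 0.0705]
tool_rot: [0.997, 0.074, 0.002, -0.0]
ft_force: [-1.4, 0.4, 7.3]
grip_width: 0.0172
grip_force: 25.0
```

Call:
move_arm(moves="0 0 -0.05 0 0 0 0;0 0 -0.2 0 0 0 0;0 0 -0.45 0 0 0 0;0 0 -0.7 0 0 0 0;0 0 -0.9 0 0 0 0;0 0 -0.9 0 0 0 0")

```text
time: 15.2
position: [0.5279, 0.2477, 0.1615]
tool_rot: [0.997, 0.074, 0.003, -0.0]
ft_force: [0.1, -0.2, -1.9]
grip_width: 0.0174
grip_force: 25.0
```

Call:
move_arm(moves="0 0 -0.3 0 0 0 0;0 0.1 -0.6 0 0 0 0;-0.05 0.3 -0.7 0 0 0 0;-0.1 0.6 -0.7 0 0 0 0;-0.15 0.9 -0.7 0 0 0 0")

```text
time: 15.7
position: [0.5237, 0.1553, 0.2279]
tool_rot: [0.997, 0.075, -0.001, 0.0]
ft_force: [-0.5, -0.3, -1.6]
grip_width: 0.017
grip_force: 25.0
```

Call:
move_arm(moves="-0.05 0.3 0 0 0 0 0;-0.1 0.6 0 0 0 0 0;-0.15 0.9 0 0 0 0 0")

```text
time: 16.0
position: [0.5218, 0.0637, 0.2272]
tool_rot: [0.997, 0.074, -0.001, -0.0]
ft_force: [0.3, -0.3, -2.9]
grip_width: 0.0172
grip_force: 25.0
```

Call:
move_arm(moves="-0.05 0.3 0 0 0 0 0;-0.1 0.6 0 0 0 0 0;-0.15 0.9 0 0 0 0 0")

```text
time: 16.3
position: [0.5202, -0.0275, 0.2272]
tool_rot: [0.997, 0.074, -0.001, -0.0]
ft_force: [0.1, -0.7, -1.7]
grip_width: 0.0168
grip_force: 25.0
```

Call:
move_arm(moves="-0.05 0.3 0 0 0 0 0;-0.1 0.6 0 0 0 0 0;-0.15 0.9 0 0 0 0 0")

```text
time: 16.6
position: [0.5187, -0.1186, 0.2272]
tool_rot: [0.997, 0.074, -0.001, -0.001]
ft_force: [0.2, 0.1, -1.5]
grip_width: 0.0172
grip_force: 25.0
```

Call:
move_arm(moves="-0.05 0.3 0 0 0 0 0;-0.1 0.6 0 0 0 0 0;-0.15 0.8 0 0 0 0 0;-0.16 0.88 0 0 0 0 0;-0.16 0.88 0 0 0 0 0")

```text
time: 17.1
position: [0.5164, -0.2075, 0.2276]
tool_rot: [0.997, 0.073, -0.001, -0.001]
ft_force: [0.2, 0.2, -1.5]
grip_width: 0.0173
grip_force: 25.0
```

```bash
python3 - <<'E'
from h import *
from rig import robot
o=robot.get_obs();print(o["time"],o["position"],o["tool_rot"],o["ft_force"],o["grip_width"])
c=robot.camera("wrist");c["fish"]=1;s=robot.camera("side");t=robot.camera("top");pickle.dump((c,s,t),open('w9.pkl','wb'))
A=c["image"];B=cv2.resize(s["image"][90:250,200:420],None,fx=1.5,fy=1.5);C=cv2.resize(t["image"][100:260,280:460],None,fx=1.5,fy=1.5)
im=np.zeros((640,640,3),np.uint8);im[:400]=A;im[400:640,:330]=B;im[400:,340:610]=C
cv2.imwrite('pics/w9.png',cv2.resize(im[:,:,::-1],(600,600)))
pl=(.519,-.206,.112);print([proj(x,pl).round(1) for x in(c,s,t)],[proj(x,(.61,-.188,.162)).round(1) for x in(c,s,t)])
print(blobs(mask(c["image"],(100,140,60),(125,255,255)),50),blobs(mask(c["image"],(0,150,90),(8,255,255)),50))
E
```

```text
17.1 [ 0.5164153  -0.20753393  0.22757951] [ 9.97333631e-01  7.29706039e-02 -6.88289739e-04 -6.67282651e-04] [ 0.15037988  0.24428301 -1.51040382] 0.017292369582729606
[array([319.9, 197.9]), array([316.4, 161.8]), array([387. , 189.2])] [array([313.1,  84.9]), array([283.1, 143.6]), array([381.8, 152. ])]
[([282, 0, 56, 72, 2501], [310.2, 27.4]), ([303, 102, 28, 36, 741], [316.6, 120.7])] [([295, 69, 38, 37, 1081], [313.6, 87.1])]
```

View pics/w9.png

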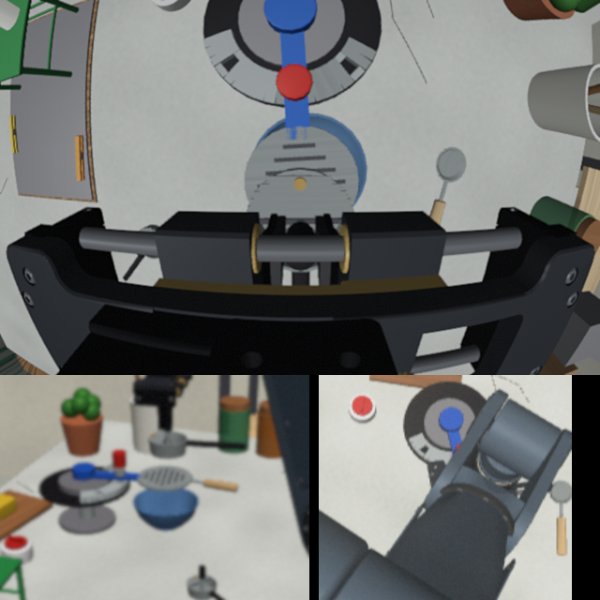

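The wrist view shows the plate arc with left and right edges near px 262 and 382, and its top near row 121. The cup hangs level over the plate. In the side view the plate is at (317,163) and the cup above it at about (320,138).

```bash
python3 - <<'E'
from h import *
c,s,t=pickle.load(open('w9.pkl','rb'))
a=np.linspace(0,2*np.pi,9)
print("pred plate edge",[proj(c,(.519+.055*np.cos(q),-.206+.055*np.sin(q),.112)).round().tolist() for q in(.148,.148+np.pi/2,.148-np.pi/2)])
for p in((320,121),(262,192),(382,188)):print(onz(c,p,.112)[:2])
tcp=np.array([.5164,-.2075,.2276])
ct=proj(s,tcp+[0,0,-.0325]);print("side cup rim centre pred",ct,"underside",proj(s,tcp+[0,0,-.0625]),"knob",proj(s,tcp))
# side cutouts: steel plate ellipse & cup extents by greyish saturation
A=cv2.resize(s["image"][110:185,275:375],None,fx=6,fy=6,interpolation=cv2.INTER_CUBIC)
cv2.imwrite('pics/w10.png',A[:,:,::-1])
E
```

```text
pred plate edge [[320.0, 136.0], [259.0, 198.0], [381.0, 198.0]]
[ 0.58584124 -0.19626017]
[ 0.51689192 -0.15395427]
[ 0.53608067 -0.25945687]
side cup rim centre pred [317.11677562 133.77236628] underside [317.25429749 144.05557708] knob [316.96439065 122.37776528]
```

View pics/w10.png

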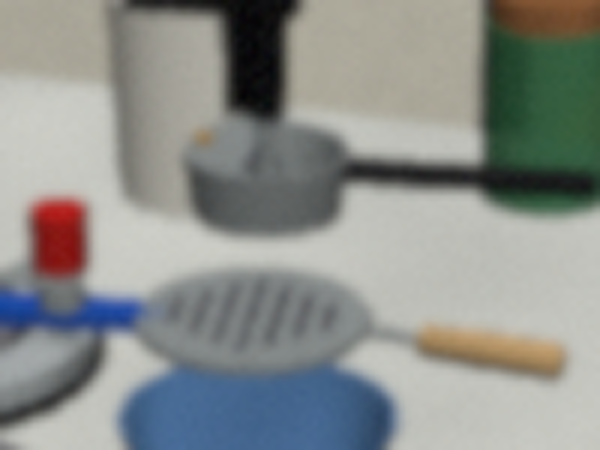

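The side crop shows the cup level, with its rim centred at about u=319.6 against the plate's u=317.7, so it needs about 4 mm of correction in +x. I'll lower it gently.

Call:
move_arm(moves="0.05 0 0.15 0 0 0 0;0.05 0 0.3 0 0 0 0;0.05 0 0.42 0 0 0 0;0.05 0 0.47 0 0 0 0;0.05 0 0.49 0 0 0 0;0.05 0 0.49 0 0 0 0")

```text
time: 17.85
position: [0.522, -0.2062, 0.1794]
tool_rot: [0.997, 0.074, -0.0, -0.0]
ft_force: [-0.4, 0.4, -2.1]
grip_width: 0.0174
grip_force: 25.0
```

Call:
move_arm(moves="0 0 0.02 0 0 0 0;0 0 0.02 0 0 0 0")

```text
time: 18.05
position: [0.5221, -0.2065, 0.178]
tool_rot: [0.997, 0.074, 0.0, 0.0]
ft_force: [0.0, 0.9, -2.4]
grip_width: 0.0172
grip_force: 25.0
```

Call:
move_arm(moves="0 0 0.02 0 0 0 0;0 0 0.02 0 0 0 0")

```text
time: 18.25
position: [0.5218, -0.2063, 0.1757]
tool_rot: [0.997, 0.074, -0.0, 0.0]
ft_force: [-0.2, -0.1, -1.5]
grip_width: 0.0171
grip_force: 25.0
```

Call:
move_arm(moves="0 0 0.01 0 0 0 0;0 0 0.01 0 0 0 0")

```text
time: 18.45
position: [0.5218, -0.2063, 0.1746]
tool_rot: [0.997, 0.074, -0.0, -0.0]
ft_force: [-0.0, -0.5, -2.2]
grip_width: 0.0172
grip_force: 25.0
```

Call:
move_arm(moves="0 0 0.01 0 0 0 0;0 0 0.01 0 0 0 0")

```text
time: 18.65
position: [0.5218, -0.2065, 0.1744]
tool_rot: [0.997, 0.074, 0.0, 0.0]
ft_force: [-1.3, -0.0, 4.1]
grip_width: 0.0169
grip_force: 25.0
```

Call:
move_arm(moves="0 0 0.01 0 0 0 0;0 0 0.01 0 0 0 0")

```text
time: 18.85
position: [0.5219, -0.2067, 0.1744]
tool_rot: [0.997, 0.074, 0.0, 0.001]
ft_force: [-3.6, 1.0, 9.6]
grip_width: 0.0173
grip_force: 25.0
```

Contact came at the predicted height. I'll ease off 1 mm and release.

Call:
move_arm(moves="0 0 -0.012 0 0 0 0;0 0 -0.012 0 0 0 0;0 0 -0.012 0 0 0 0.25;0 0 -0.012 0 0 0 0.4;0 0 -0.012 0 0 0 0.5;0 0 -0.012 0 0 0 0.5;0 0 -0.012 0 0 0 0.5;0 0 -0.2 0 0 0 0.5;0 0 -0.5 0 0 0 0.5;0 0 -0.9 0 0 0 0.5;0 0 -0.9 0 0 0 0.5")

```text
time: 19.95
position: [0.5251, -0.2082, 0.2681]
tool_rot: [0.997, 0.074, 0.005, 0.004]
ft_force: [0.6, -0.6, 0.6]
grip_width: 0.0433
grip_force: 0.0
```

Call:
move_arm(moves="-0.3 0 -0.2 0 0 0 0.6;-0.6 0 -0.2 0 0 0 0.6;-0.6 0 -0.2 0 0 0 0.6;-0.6 0 -0.2 0 0 0 0.6")

```text
time: 20.35
position: [0.4623, -0.2151, 0.2824]
tool_rot: [0.997, 0.073, 0.0, -0.0]
ft_force: [0.5, 0.5, 0.1]
grip_width: 0.0521
grip_force: 0.0
```

```bash
python3 - <<'E'
from h import *
from rig import robot
o=robot.get_obs();print(o["time"],o["position"],o["ft_force"],o["grip_width"],o["grip_force"])
c=robot.camera("wrist");c["fish"]=1;s=robot.camera("side");pickle.dump((c,s),open('w11.pkl','wb'))
def dark(x,P,r,th=60):
    g=cv2.cvtColor(np.ascontiguousarray(x["image"]),cv2.COLOR_RGB2GRAY);u,v=proj(x,P).astype(int);m=np.zeros_like(g);m[v-r:v+r,u-r:u+r]=(g[v-r:v+r,u-r:u+r]<th)*255;return (u,v),blobs(m,10)
P=(.519,-.206,.174)
print(dark(c,P,30),dark(s,P,16))
r=blobs(mask(c["image"],(0,150,90),(8,255,255)),50);rs=blobs(mask(s["image"],(0,150,90),(8,255,255)),30)
print(r,rs); print(proj(c,(.609,-.188,.146)),proj(s,(.609,-.188,.146)))
E
```

```text
20.35 [ 0.46226858 -0.21513128  0.28243599] [0.4628042  0.47758991 0.05602328] 0.05207040243146063 0.0
((np.int64(320), np.int64(136)), [([310, 128, 21, 21, 356], [320.1, 137.6]), ([290, 144, 23, 22, 119], [297.3, 158.1])]) ((np.int64(316), np.int64(141)), [([315, 136, 5, 12, 52], [317.1, 141.4])])
[([300, 22, 31, 28, 655], [315.1, 35.7])] [([281, 144, 8, 11, 78], [284.3, 149.1]), ([204, 204, 14, 9, 94], [210.3, 208.4]), ([184, 320, 160, 80, 6375], [276.8, 364.4])]
[315.10406313  38.84541705] [283.72761814 148.94263895]
```

```bash
python3 -c "
from rig import robot
print(robot.hand_in())"
```

```text
the job is handed in; nothing more can be done
None
```

The job is handed in, but no verdict came back: by my last measurements the drip arm is locked in the next hole and the poacher stands upright within a few millimetres of the drip plate's centre, and I viewed 13 pictures, over the limit of 10.

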